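# Clamp the intake filter onto the extraction blower's barbed stub

### The job

Fit the intake filter to the small extraction blower: first push the filter canister along until its slotted neck is fully home against the shoulder of the barbed stub, with the loose worm-drive band still standing back on the neck. Then slide the band along the neck over the barbs until it lies against the bead at the neck's mouth, and turn its thumb key clockwise, seen from above, until it is snug and stops. Leave the other things on the bench where they are.

Things in the scene. Friction and masses are not known exactly. Their poses are not given: they have to be found in the camera images.
- blower: Extraction blower fixed on a steel base plate 110 x 430 x 8 mm. Origin on the bench below the filter line, z up; the line runs along y, 75 mm above the bench. +y end: round grey fan housing (dia 118, y = 106 to 168 mm; outlet box on +x to x = 100, z = 136 mm), then a black motor to y = 233 mm. -y end: the filter on a black saddle. The band's screw stands on the -x side.
- stub_shoulder (a point): Centre of the face (y = 60 mm) of the 60 mm dia shoulder on the aluminium stub that points from the fan housing to the blower's -y; 60 mm of barbs follow it. The filter's neck is already started on the barbs; its mouth meets this face when home. Axes as the blower's.
- filter (a joint): How far the filter is pushed on along the blower's +y, in m: starts between 0 and 0.015, home (mouth against the shoulder, hard stop) at 0.040. It slides stiffly, about 7 N, and stays where it is left; it cannot turn or come off.
- canister_end (a point): Centre of the flat outer end of the filter canister, on the filter line, 255 mm from the neck's mouth; push it towards the blower's +y. The canister is a white ribbed cylinder with grey caps, dia 83 mm, 110 mm long, reached by a grey neck of dia 52 mm; going from the mouth the neck is straight to 118 mm, then a cone widens to the canister at 145 mm.
- neck_bead (a point): Centre of the bead's band-side face: the bead is a raised rim (dia 58 mm, 6 mm wide) at the slotted mouth of the filter's neck. It moves with the filter.
- band (a joint): How far the band is slid along the neck towards the bead (blower's +y), in m, measured on the neck: starts between 0 and 0.020; against the bead (hard stop) at 0.050, its centre then 18 mm from the mouth (68 mm at 0). It slides with about 3.5 N, less than moves the filter, stays where left and cannot turn round the neck.
- housing (a point): Centre of the band's steel worm housing, on the blower's -x side at the height of the filter line: 26 mm along the neck, 20 mm across (27 to 47 mm off the line), 30 mm tall. Push its end face to slide the band: the band itself (20 mm wide) is only 1.5 mm proud of the neck. At the start the thumb key above does not overhang the housing's end faces.
- thumb_key (a point): Centre of the black thumb key on the band's upright screw: a plate 40 mm long, 8 thick, 28 tall, from 109 to 137 mm above the bench, clear above the neck; the screw axis (vertical) passes through it, 40 mm off the filter line. The plate's length lies along this point's x axis turned 0.4 rad counter-clockwise about z; the frame turns with the key.
- screw (a joint): Turn of the screw in rad, growing clockwise seen from above: starts between 0 and 0.8, snug against a hard stop at 2.9. At 0.4 the plate's length lies along the blower's x. It turns with about 0.05 N m and stays where it is left.
- stripper: Tube stripper, pliers 64 x 142 x 12 mm with red handles, lying on the bench on the right; leave it. Origin at the centre of its underside.
- marker: Black marker pen, 133 mm long, 16 mm thick, lying on the bench on the left; leave it. Origin at the centre of its underside.
- pouch: Empty clear transfer pouch, 144 x 165 x 17 mm, lying flat on the bench to the left of the blower; leave it. Origin at the centre of its underside.

How it is judged:
On the way, in this order (a step that is already met when the one before it is completed fails the run):
1. the filter is fully home on the stub (value of joint filter above 0.037 m), for 0.2 s.
2. the band lies against the bead of the neck, the filter still home (value of joint filter above 0.037 m and value of joint band above 0.046 m), for 0.2 s.
3. the band's screw is turned until snug, with the band against the bead and the filter home (all of step 2 and value of joint screw above 2.7 rad), for 0.2 s.
At the end, for the whole second after the job is handed in: The filter is home against the shoulder (within 3 mm), the band lies against the bead (within 4 mm), the screw is snug (within 0.2 rad of its stop), all at rest and let go (all of step 3 and velocity of joint each of filter, band below 0.01 m/s and velocity of joint screw below 0.1 rad/s); the robot touches nothing.
It fails at once if the tube stripper is moved more than 30 mm (distance of stripper from where it was at the start of the episode above 0.03 m).
It fails at once if the marker pen is moved more than 30 mm (distance of marker from where it was at the start of the episode above 0.03 m).
It fails at once if the transfer pouch is moved more than 30 mm (distance of pouch from where it was at the start of the episode above 0.03 m).
It also fails if it takes over 64 s, if anything falls off the work surface, if the arm or the gripper's body presses on something with over 40 N, if the wrist force passes 120 N, or if a joint passes its speed limit or range.

### The arm

A 7-joint arm with a two-finger parallel gripper is mounted at the origin on a cart in front of the work surface, level with it; the furniture and walls round the work are solid. World frame = base frame: x ahead of the robot, y to its left, z up, the work surface at z = 0. Lengths are in m, angles in rad, forces in N, time in s.
With the tool pointing down it reaches from about 0.4 to 0.85 m from the base axis. Payload 4.5 kg.
Tool frame: the origin (TCP) lies at the centre of the arm's flange, where the gripper is bolted on; the fingertips stand 166 mm ahead of it and the grasp point (between the pads) lies 147 mm ahead of it (r.grip_depth is the distance from the TCP to the grasp point, in m); z points along the fingers, y is the line along which they close (so a half turn about z gives the same grasp; the last joint's range is limited). The gripper opens to 88 mm and grips with 3 to 60 N. Pads are 18 mm wide; open, the fingers measure 123 mm over their backs; the gripper's body (75 mm by 187 mm) begins 45 mm behind the grasp point.
Start: joints at [-1.3, 0.689, -0.195, 1.565, 0.157, 0.902, -0.215], TCP at [0.147, 0.608, 0.405] pointing down, gripper open.
Joint ranges: [-3.01, 3.01], [-0.46, 2.08], [-1.47, 1.51], [0.13, 2.56], [-1, 4.14], [0.04, 2.09], [-2.66, 2.66]. Speed limits (rad/s): [2.57, 2.57, 3.14, 3.14, 3.14, 3.14, 3.14].

### API

Orientations are given as a unit quaternion [x, y, z, w].
In Python, from plant import status, cams, r, finder gives the robot as it stands.
- The arm moves only by the tool play_rows, never from a script. Its argument "rows" is a list of rows, each a list of 7 numbers: the opening in per cent of the stroke, from 0 (shut) to 100 (fully open), then the shift along the tool's x, y, z in m, then the turn, a rotation vector about the tool's x, y, z in degrees. A call has 1 to 8 rows; each row shifts and turns the commanded pose from where the row before left it, along the tool's axes as they then stand; what a row does not reach is not made up. A row lasts 1/8 s, in which the tool goes at most 62.5 mm and 10.7 degrees, less where a joint would pass 70% of its speed; a pose out of reach is approached as far as the arm can. A call with a gripper value outside its range is refused whole. The fingers move at their own pace and stop on an object; "grip_force" is the grip in N (left out, the last holds). Time passes only in rows, so rows that do not move let the fingers close. It gives the time, the measured TCP pose, the force, the opening and the grip force at its end, in the units of the state.
- status.get_state(): the state, without advancing time (a new reading comes with each control period).
- cams.snapshot(name): name is "side" or "top"; returns the picture (384x512x3 uint8, red, green, blue); there is no depth.
- cams.camera_params(name): a dict with "vfov" (degrees; the focal length in pixels is half the picture's height over the tangent of half this angle, whatever the lens; pixels are square), "cx", "cy" (the principal point, pixels), "R" (3x3) and "t" (3): a world point X has camera coordinates R X + t. Camera axes: x right, y down, z forward; pixel columns grow to the right and rows downward; lengths in m; the calibration is good to about 2 mm. A picture is of the moment at which its call begins. camera_params takes no time and is no camera call.
- r.finish_job(): hands the job in; it is judged then, once.
Trained networks look in the newest picture that a camera, given by its name, has taken for a name from the list of things; names that differ only in an ending like _2 or _b are one class to them, and where a whole thing is asked for, a point or a joint stands for the part that bears it (a point fixed in the world has none). Each returns a list of dicts, best first, with "score" (0 to 1); they miss things now and then, are a little off and sometimes report something else, mostly with a low value. They report only what shows in the picture. A call takes as long as a camera call.
- finder.spot_in(camera, label): "at" ([x, y, z] in m, in the coordinates of the camera as it stood for that picture, good to about 4 mm: the middle of the surface that is visible of it).
- finder.regions_of(camera, label): "mask" (384x512 bool, what is visible of it).
The state is a dict: "clock": time; "q": joint angles; "qd": joint speeds; "joint_torque": joint torques, N m; "tool_pos": TCP position; "eef_rot": TCP orientation; "contact_force": force on the tool from outside, world axes, zero at the start; "moment": the same for the moment, N m; "opening": opening from 0.0 (shut) to 1.0 (fully open); "finger_force": force on a finger pad.
Only numpy, scipy, OpenCV 4.12 (cv2) and the standard library are available. Lean on these libraries where they do the work, as an engineer would, in place of code of your own. Each camera call takes 0.05 s, during which the arm holds its last target. There are 200 camera calls.

## Working session

There is one attempt and no reset: what is moved stays moved. The work goes in short steps, Python scripts to look and compute and a tool call to move; the robot and the scene stay as the last step left them, time stands still between calls to the robot, and variables do not carry over. Pictures are saved under pics/ and viewed, at most 10 in all, crops included, and the job is handed in when it is done.

Besides the shell and the picture viewer there is one more tool, called after "Call:" in YAML: its name, and indented under it one key for each argument. play_rows: Moves the arm, as the interface text tells. Its arguments: {"type":"object","properties":{"rows":{"type":"array","items":{"type":"array","items":{"type":"number"}}},"grip_force":{"type":"number"}},"required":["rows"]}

```bash
mkdir -p pics; cat > h.py <<'E'
import numpy as np, cv2
from scipy.spatial.transform import Rotation as Ro
from plant import status, cams, r, finder
def w(cam,p):
    c=cams.camera_params(cam); return np.array(c['R']).T@(np.array(p)-np.array(c['t']))
def K(cam):
    c=cams.camera_params(cam); f=192/np.tan(np.radians(c['vfov']/2)); return c,f
def ray(cam,u,v,z):
    c,f=K(cam); R=np.array(c['R']); t=np.array(c['t']); o=-R.T@t; d=R.T@np.array([(u-c['cx'])/f,(v-c['cy'])/f,1]); return o+d*(z-o[2])/d[2]
def px(cam,X):
    c,f=K(cam); p=np.array(c['R'])@np.array(X)+np.array(c['t']); return np.array([c['cx']+f*p[0]/p[2],c['cy']+f*p[1]/p[2]])
def snap(cam,name=None):
    im=cams.snapshot(cam)
    if name: cv2.imwrite('pics/'+name+'.png',im[:,:,::-1])
    return im
E
python3 - <<'E'
from h import *
a=snap('top');b=snap('side');cv2.imwrite('pics/both.png',cv2.resize(np.hstack([a,b])[:,:,::-1],(800,300)))
cv2.imwrite('pics/top0.png',cv2.resize(a[:,:,::-1],(800,600)));cv2.imwrite('pics/side0.png',cv2.resize(b[:,:,::-1],(800,600)))
for c in('top','side'):
  print(c,-np.array(cams.camera_params(c)['R']).T@np.array(cams.camera_params(c)['t']))
  for l in('blower','canister_end','neck_bead','housing','thumb_key','stripper','marker','pouch'):
    print(l,[(np.round(w(c,d['at']),3),round(d['score'],2)) for d in finder.spot_in(c,l)[:2]])
print(status.get_state())
E
```

```text
top [0.26211304 0.04047926 1.38310835]
blower [(array([0.538, 0.059, 0.099]), 0.56)]
canister_end [(array([ 0.535, -0.085,  0.102]), 0.62)]
neck_bead [(array([ 0.541, -0.082,  0.102]), 0.97)]
housing [(array([0.524, 0.003, 0.102]), 0.73)]
thumb_key [(array([0.504, 0.   , 0.137]), 0.59)]
stripper [(array([ 0.37 , -0.377,  0.012]), 0.61), (array([0.534, 0.059, 0.099]), 0.31)]
marker [(array([0.337, 0.243, 0.017]), 0.58)]
pouch [(array([0.522, 0.467, 0.005]), 0.75)]
side [ 0.44963232 -0.89887645  0.92062052]
blower [(array([0.546, 0.004, 0.096]), 0.94)]
canister_end [(array([ 0.538, -0.122,  0.103]), 0.78)]
neck_bead [(array([ 0.538, -0.123,  0.104]), 0.95)]
housing [(array([ 0.514, -0.003,  0.104]), 0.59)]
thumb_key [(array([ 0.51 , -0.003,  0.126]), 0.46)]
stripper [(array([ 0.377, -0.381,  0.017]), 0.75)]
marker [(array([0.345, 0.237, 0.016]), 0.42)]
pouch [(array([0.522, 0.468, 0.008]), 0.59)]
{'clock': 0.9, 'q': array([-1.30022941,  0.68909493, -0.19455931,  1.56526649,  0.15729491,
        0.90249331, -0.21509028]), 'qd': array([-0.00112033,  0.00047439,  0.00167536,  0.00068886, -0.00114221,
        0.00041098, -0.00104207]), 'joint_torque': array([-5.03537410e-05, -5.27493274e+01, -1.26697417e+00, -1.53751802e+01,
       -5.19178610e-02, -6.53348725e-04,  1.77314683e-05]), 'tool_pos': array([0.14659975, 0.60758835, 0.4047538 ]), 'eef_rot': array([1.18110404e-01, 9.93000468e-01, 5.85483851e-05, 9.59036349e-06]), 'contact_force': array([ 0.49037615, -0.17014175, -0.56540162]), 'moment': array([-0.01848786, -0.00421872,  0.0608058 ]), 'finger_force': 0.0, 'opening': 1.0014969157637683}
```

View pics/top0.png

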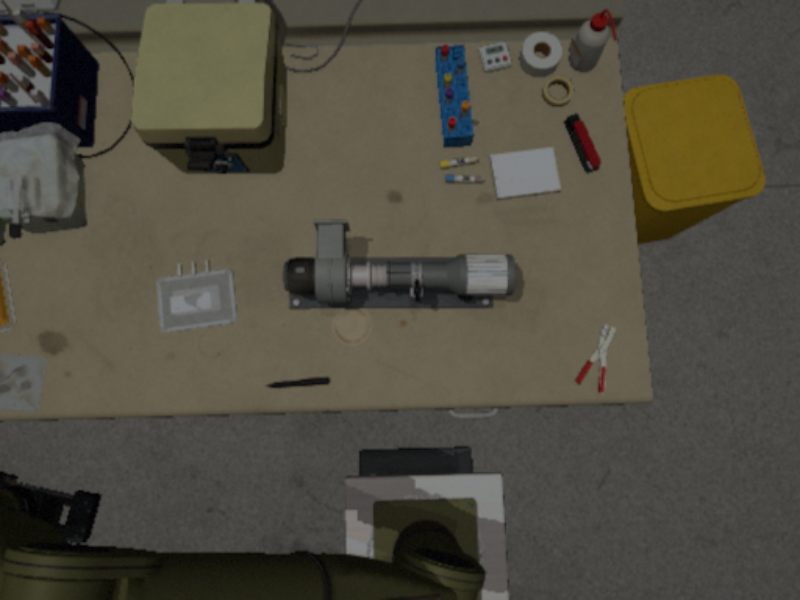

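View pics/side0.png

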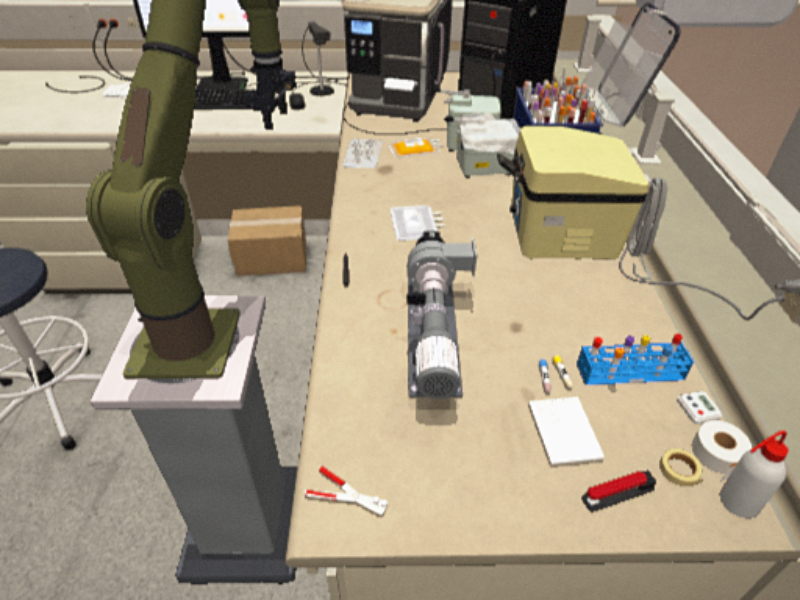

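```bash
python3 - <<'E'
from h import *
a=snap('top');b=snap('side')
t=cv2.resize(a[135:205,178:338,::-1],None,fx=5,fy=5,interpolation=cv2.INTER_CUBIC)
s=cv2.resize(b[140:262,230:330,::-1],None,fx=4.5,fy=4.5,interpolation=cv2.INTER_CUBIC)
cv2.imwrite('pics/t1.png',t);cv2.imwrite('pics/s1.png',s)
for c in('top','side'):
  for l in('canister_end','housing','thumb_key','blower'):
    for d in finder.regions_of(c,l)[:1]:
      m=d['mask'].astype(np.uint8); ys,xs=np.nonzero(m); print(c,l,d['score'],m.sum(),xs.min(),xs.max(),ys.min(),ys.max(),xs.mean(),ys.mean(), cv2.minAreaRect(np.c_[xs,ys].astype(np.float32)))
E
```

```text
top canister_end 0.78 1778 247 329 163 191 291.6332958380203 175.8464566929134 ((288.26934814453125, 176.47325134277344), (26.24483299255371, 82.42095184326172), 86.12147521972656)
top housing 0.47 163 263 270 167 191 266.5766871165644 179.20245398773005 ((266.5, 179.0), (24.0, 7.0), 90.0)
top thumb_key 0.6 45 265 269 179 191 266.93333333333334 185.0222222222222 ((267.0, 185.0), (12.0, 4.0), 90.0)
top blower 0.66 5072 182 328 141 196 251.58872239747635 177.29988170347002 ((255.0, 168.5), (55.0, 146.0), 90.0)
side canister_end 0.89 1647 260 293 184 254 277.3539769277474 220.32179720704312 ((277.0670471191406, 219.1036834716797), (70.67618560791016, 27.939180374145508), 83.6598129272461)
side housing 0.75 287 260 285 186 207 269.3867595818815 195.74564459930315 ((270.9630126953125, 194.3387451171875), (21.158809661865234, 23.932844161987305), 67.61986541748047)
side blower 0.62 3470 260 304 147 254 277.8037463976945 201.11815561959654 ((282.0, 200.5), (107.0, 44.0), 90.0)
```

View pics/t1.png

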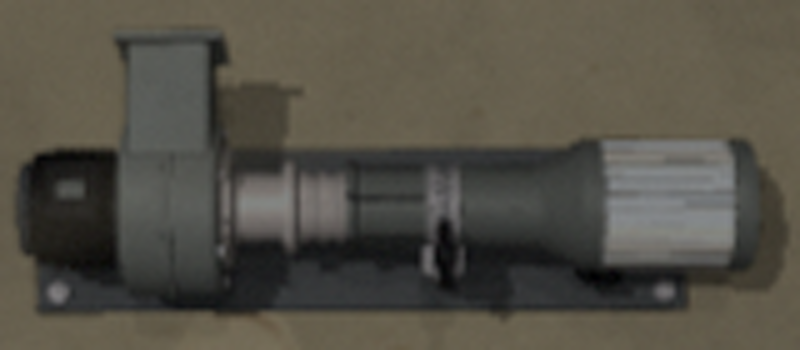

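View pics/s1.png

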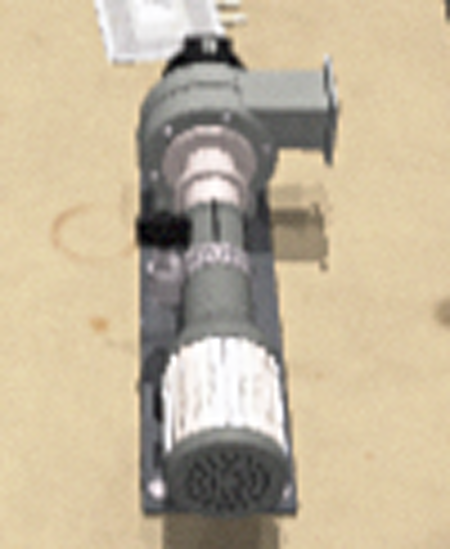

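```bash
python3 - <<'E'
from h import *
T=lambda x,y,z: np.round(ray('top',178+x/5-.4,135+y/5-.4,z),4)
S=lambda x,y,z: np.round(ray('side',230+x/4.5-.4,140+y/4.5-.4,z),4)
for n,p in dict(plL=T(38,312,.008),plR=T(688,308,.008),fanL=T(120,210,.134),fanR=T(219,210,.134),shoulder=T(297,205,.105),canendTop=T(757,200,.11),canbk=T(735,140,.075),canfr=T(735,271,.075),cantopmid=T(735,205,.1165),
 ndA=T(510,152,.075),ndB=T(510,245,.075),shA=T(290,155,.075),shB=T(290,252,.075),
 key1=T(446,222,.137),key2=T(446,286,.125),hsL=T(422,262,.09),hsR=T(466,262,.09),bandL=T(428,190,.1025),bandR=T(460,190,.1025),mouth=T(349,190,.101),
 s_end=S(230,487,.075),s_key=S(163,216,.137),s_kl=S(138,216,.137),s_kr=S(188,216,.137),s_plL=S(142,514,.008),s_plR=S(297,514,.008),s_sh=S(210,165,.105)).items(): print(n,p)
E
```

```text
plL [0.4961 0.2691 0.008 ]
plR [ 0.4871 -0.1595  0.008 ]
fanL [0.5359 0.1988 0.134 ]
fanR [0.5342 0.1389 0.134 ]
shoulder [0.5424 0.0928 0.105 ]
canendTop [ 0.5366 -0.1907  0.11  ]
canbk [ 0.5836 -0.1855  0.075 ]
canfr [ 0.4989 -0.1806  0.075 ]
cantopmid [ 0.5324 -0.1759  0.1165]
ndA [ 0.5797 -0.0421  0.075 ]
ndB [ 0.5194 -0.0398  0.075 ]
shA [0.5816 0.0979 0.075 ]
shB [0.5187 0.099  0.075 ]
key1 [0.5224 0.002  0.137 ]
key2 [0.4854 0.0029 0.125 ]
hsL [0.5072 0.0163 0.09  ]
hsR [ 0.5064 -0.0111  0.09  ]
bandL [0.5502 0.0114 0.1025]
bandR [ 0.5496 -0.0084  0.1025]
mouth [0.5519 0.0605 0.101 ]
s_end [ 0.5452 -0.1963  0.075 ]
s_key [0.5073 0.0038 0.137 ]
s_kl [0.4893 0.0039 0.137 ]
s_kr [0.5254 0.0037 0.137 ]
s_plL [ 0.4897 -0.1642  0.008 ]
s_plR [ 0.5978 -0.1654  0.008 ]
s_sh [0.5487 0.1009 0.105 ]
```

Call:
play_rows:
  rows:
    - [0, 0, 0, 0, 0, 0, -6.25]
    - [0, 0, 0, 0, 0, 0, -6.25]
    - [0, -0.044, -0.039, 0, 0, 0, 0]
    - [0, -0.044, -0.039, 0, 0, 0, 0]
    - [0, -0.044, -0.039, 0, 0, 0, 0]
    - [0, -0.044, -0.039, 0, 0, 0, 0]
    - [0, -0.044, -0.039, 0, 0, 0, 0]
    - [0, -0.044, -0.039, 0, 0, 0, 0]
  grip_force: 20

```text
clock: 2.4
tool_pos: [0.4075, 0.3674, 0.405]
eef_rot: [0.009, 1.0, 0.0, 0.0]
contact_force: [0.6, 0.9, -0.5]
opening: 0.122
finger_force: 0.0
```

Call:
play_rows:
  rows:
    - [0, -0.044, -0.039, 0, 0, 0, 0]
    - [0, -0.03, -0.05, 0, 0, 0, 0]
    - [0, -0.01, -0.055, 0, 0, 0, 0]
    - [0, 0, -0.055, 0, 0, 0, 0]
    - [0, 0, -0.055, 0, 0, 0, 0]
    - [0, 0, -0.055, 0, 0, 0, 0]
    - [0, 0, -0.055, 0, 0, 0, 0]
    - [0, 0, 0, 0, 0, 0, 0]

```text
clock: 3.4
tool_pos: [0.4831, -0.002, 0.4045]
eef_rot: [0.014, 1.0, -0.002, -0.0]
contact_force: [-0.6, 1.3, 0.1]
opening: 0.005
finger_force: 0.0
```

```bash
cat > st.py <<'E'
from h import *
s=status.get_state(); R=Ro.from_quat(s['eef_rot']).as_matrix()
print(s['clock'],'pos',s['tool_pos'].round(4),'tx',R[:,0].round(3),'ty',R[:,1].round(3),'F',s['contact_force'].round(1),'q',s['q'].round(2),s['opening'])
E
python3 st.py
```

```text
3.4 pos [ 0.4831 -0.002   0.4045] tx [-1.     0.028  0.001] ty [ 0.028  1.    -0.003] F [-0.6  1.3  0.1] q [ 0.13  0.52 -0.34  1.98  0.27  0.69  1.16] 0.004738073168995803
```

Call:
play_rows:
  rows:
    - [0, -0.0165, -0.055, 0, 0, 0, 0]
    - [0, -0.0165, -0.06, 0, 0, 0, 0]
    - [0, -0.0165, -0.06, 0, 0, 0, 0]
    - [0, -0.0165, -0.055, 0, 0, 0, 0]
    - [0, 0, 0, 0, 0, 0, 0]

```text
clock: 4.03
tool_pos: [0.5455, -0.2325, 0.4042]
eef_rot: [0.013, 1.0, -0.001, 0.0]
contact_force: [-0.2, 2.0, -1.4]
opening: 0.008
finger_force: 0.0
```

```bash
python3 st.py
```

```text
4.025 pos [ 0.5455 -0.2325  0.4042] tx [-1.     0.026 -0.001] ty [ 0.026  1.    -0.003] F [-0.2  2.  -1.4] q [ 0.53  0.66 -0.36  1.66  0.29  0.87  1.6 ] 0.00778123139665257
```

Call:
play_rows:
  rows:
    - [0, 0, 0, 0.06, 0, 0, 0]
    - [0, 0, 0, 0.06, 0, 0, 0]
    - [0, 0, 0, 0.04, 0, 0, 0]
    - [0, 0, 0, 0.013, 0, 0, 0]
    - [0, 0, 0, 0, 0, 0, 0]
    - [0, 0, 0.01, 0, 0, 0, 0]
    - [0, 0, 0.01, 0, 0, 0, 0]
    - [0, 0, 0, 0, 0, 0, 0]

```text
clock: 5.03
tool_pos: [0.546, -0.2071, 0.2328]
eef_rot: [0.009, 1.0, -0.0, 0.001]
contact_force: [-0.1, -0.2, 0.8]
opening: 0.006
finger_force: 0.0
```

Call:
play_rows:
  rows:
    - [0, 0, 0.006, 0, 0, 0, 0]
    - [0, 0, 0.006, 0, 0, 0, 0]
    - [0, 0, 0.006, 0, 0, 0, 0]
    - [0, 0, 0, 0, 0, 0, 0]

```text
clock: 5.52
tool_pos: [0.5462, -0.1916, 0.2326]
eef_rot: [0.01, 1.0, -0.001, 0.001]
contact_force: [0.2, -3.9, 3.8]
opening: 0.007
finger_force: 2.6
```

Call:
play_rows:
  rows:
    - [0, 0, 0.005, 0, 0, 0, 0]
    - [0, 0, 0.005, 0, 0, 0, 0]
    - [0, 0, 0.005, 0, 0, 0, 0]
    - [0, 0, 0, 0, 0, 0, 0]

```text
clock: 6.02
tool_pos: [0.5465, -0.1771, 0.2326]
eef_rot: [0.01, 1.0, -0.002, 0.001]
contact_force: [0.1, -6.0, 2.9]
opening: 0.005
finger_force: 3.2
```

```bash
python3 - <<'E'
from h import *
a=snap('top');b=snap('side')
t=cv2.resize(a[130:210,178:338,::-1],None,fx=5,fy=5,interpolation=cv2.INTER_CUBIC)
s=cv2.resize(b[130:262,230:330,::-1],None,fx=3,fy=3,interpolation=cv2.INTER_CUBIC)
c=np.zeros((400,800,3),np.uint8);c[:]=t
o=np.zeros((600,800,3),np.uint8);o[:200]=cv2.resize(t,(800,400))[100:300];o[204:600,:300]=s
cv2.imwrite('pics/c2.png',o)
E
```

```text
(no output)
```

View pics/c2.png

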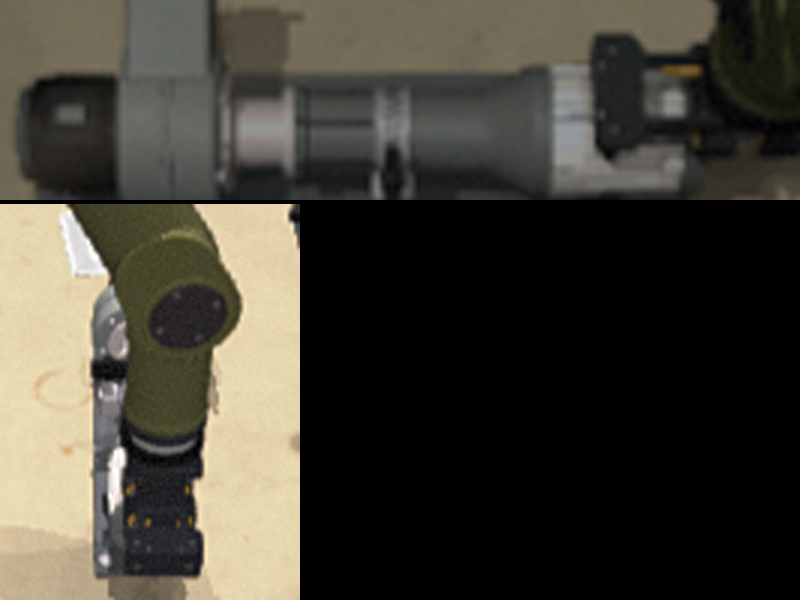

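Call:
play_rows:
  rows:
    - [0, 0, 0.003, 0, 0, 0, 0]
    - [0, 0, 0, 0, 0, 0, 0]

```text
clock: 6.38
tool_pos: [0.5464, -0.1766, 0.2327]
eef_rot: [0.012, 1.0, -0.003, 0.001]
contact_force: [1.9, -11.5, 3.2]
opening: 0.005
finger_force: 5.8
```

Call:
play_rows:
  rows:
    - [0, 0, 0.003, 0, 0, 0, 0]
    - [0, 0, 0, 0, 0, 0, 0]

```text
clock: 6.62
tool_pos: [0.5463, -0.176, 0.2327]
eef_rot: [0.013, 1.0, -0.005, 0.001]
contact_force: [1.8, -16.8, 3.0]
opening: 0.004
finger_force: 8.4
```

Call:
play_rows:
  rows:
    - [0, 0, -0.02, 0, 0, 0, 0]
    - [0, 0, -0.03, 0, 0, 0, 0]
    - [0, 0, 0, -0.06, 0, 0, 0]
    - [0, 0, 0, -0.05, 0, 0, 0]
    - [0, 0, 0, -0.03, 0, 0, -10.6]
    - [0, 0, 0, 0, 0, 0, -10.6]
    - [0, 0, 0, 0, 0, 0, -10.6]
    - [0, 0, 0, 0, 0, 0, -10.6]

```text
clock: 7.62
tool_pos: [0.5451, -0.2184, 0.3718]
eef_rot: [-0.356, 0.935, 0.0, 0.0]
contact_force: [-0.3, -0.2, 0.1]
opening: 0.005
finger_force: 0.0
```

Call:
play_rows:
  rows:
    - [0, 0, 0, 0, 0, 0, -10.6]
    - [0, 0, 0, 0, 0, 0, -10.6]
    - [0, 0, 0, 0, 0, 0, -10.6]
    - [0, 0, 0, 0, 0, 0, -10.6]
    - [0, 0, 0, 0, 0, 0, -10.6]
    - [0, 0, 0, 0, 0, 0, -10.6]
    - [0, 0, 0, 0, 0, 0, -10.6]
    - [0, 0, 0, 0, 0, 0, -10.6]

```text
clock: 8.62
tool_pos: [0.5014, -0.1417, 0.3283]
eef_rot: [0.864, -0.502, 0.028, 0.018]
contact_force: [-0.4, 1.6, -0.1]
opening: 0.008
finger_force: 0.0
```

Call:
play_rows:
  rows:
    - [0, 0, 0, 0, 0, 0, -10.6]
    - [0, 0, 0, 0, 0, 0, -10.6]
    - [0, 0, 0, 0, 0, 0, -10.6]
    - [0, 0, 0, 0, 0, 0, -10.6]
    - [0, 0, 0, 0, 0, 0, -10.6]
    - [0, 0, 0, 0, 0, 0, 0]

```text
clock: 9.38
tool_pos: [0.3819, -0.0225, 0.2611]
eef_rot: [0.987, -0.117, 0.083, 0.07]
contact_force: [0.5, -0.2, -1.3]
opening: 0.005
finger_force: 0.0
```

```bash
python3 st.py; python3 - <<'E'
from h import *
a=snap('top')
for l in('housing','thumb_key'):
    print(l,[(np.round(w('top',d['at']),3),round(d['score'],2)) for d in finder.spot_in('top',l)[:2]])
cv2.imwrite('pics/t3.png',cv2.resize(a[150:200,218:298,::-1],None,fx=10,fy=10,interpolation=cv2.INTER_CUBIC))
E
```

```text
9.375 pos [ 0.3819 -0.0225  0.2611] tx [ 0.959 -0.22   0.179] ty [-0.243 -0.963  0.118] F [ 0.5 -0.2 -1.3] q [ 0.59  1.18 -1.47  2.44  1.49  1.4   2.65] 0.004776631420027408
housing [(array([0.523, 0.035, 0.1  ]), 0.65)]
thumb_key [(array([0.503, 0.033, 0.138]), 0.46)]
```

View pics/t3.png

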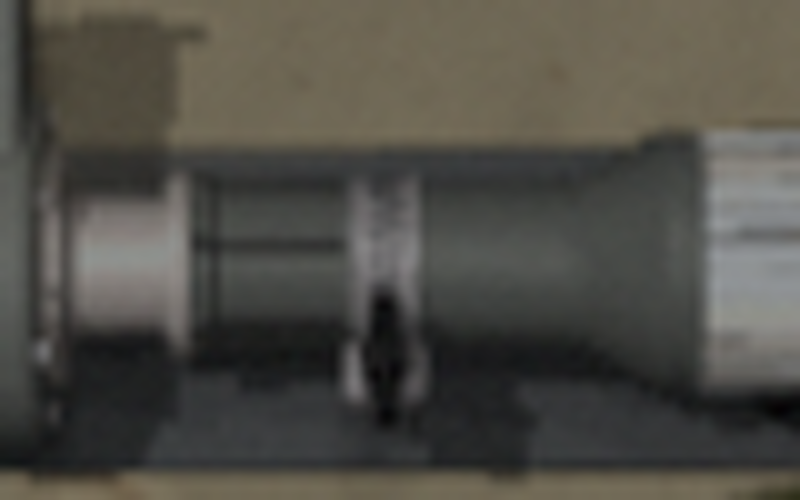

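```bash
cat > plan.py <<'E'
from h import *
import sys
def plan(tgt,ty=(0.018,1,0),n=8,R0=None,way=None):
    s=status.get_state();R=Ro.from_quat(s['eef_rot']).as_matrix();p=s['tool_pos'].copy()
    ty=np.array(ty)/np.linalg.norm(ty);tz=np.array([0,0,-1.]);Rt=np.c_[np.cross(ty,tz),ty,tz]
    rv=Ro.from_matrix(R.T@Rt).as_rotvec(degrees=True);print('rv',rv.round(2),'lin tool now',(R.T@(np.array(tgt)-p)).round(4))
    d=(np.array(tgt)-p)/n;dr=Ro.from_rotvec(rv/n,degrees=True).as_matrix()
    for i in range(n):
        print([0]+list((R.T@d).round(4))+list((rv/n).round(2)));R=R@dr
if __name__=='__main__': a=list(map(float,sys.argv[1:]));plan(a[:3],n=int(a[3]))
E
python3 plan.py 0.48 -0.06 0.38 18
```

```text
rv [-14.14 -11.61 166.07] lin tool now [ 0.1219  0.0246 -0.0955]
[0, np.float64(0.0068), np.float64(0.0014), np.float64(-0.0053), np.float64(-0.79), np.float64(-0.64), np.float64(9.23)]
[0, np.float64(0.0069), np.float64(0.0003), np.float64(-0.0054), np.float64(-0.79), np.float64(-0.64), np.float64(9.23)]
[0, np.float64(0.0068), np.float64(-0.0007), np.float64(-0.0054), np.float64(-0.79), np.float64(-0.64), np.float64(9.23)]
[0, np.float64(0.0065), np.float64(-0.0017), np.float64(-0.0055), np.float64(-0.79), np.float64(-0.64), np.float64(9.23)]
[0, np.float64(0.0061), np.float64(-0.0026), np.float64(-0.0056), np.float64(-0.79), np.float64(-0.64), np.float64(9.23)]
[0, np.float64(0.0055), np.float64(-0.0035), np.float64(-0.0057), np.float64(-0.79), np.float64(-0.64), np.float64(9.23)]
[0, np.float64(0.0049), np.float64(-0.0042), np.float64(-0.0059), np.float64(-0.79), np.float64(-0.64), np.float64(9.23)]
[0, np.float64(0.0041), np.float64(-0.0049), np.float64(-0.006), np.float64(-0.79), np.float64(-0.64), np.float64(9.23)]
[0, np.float64(0.0032), np.float64(-0.0054), np.float64(-0.006
[... 462 characters left out ...]
-0.0058), np.float64(-0.0065), np.float64(-0.79), np.float64(-0.64), np.float64(9.23)]
[0, np.float64(-0.0018), np.float64(-0.0055), np.float64(-0.0065), np.float64(-0.79), np.float64(-0.64), np.float64(9.23)]
[0, np.float64(-0.0028), np.float64(-0.005), np.float64(-0.0066), np.float64(-0.79), np.float64(-0.64), np.float64(9.23)]
[0, np.float64(-0.0036), np.float64(-0.0044), np.float64(-0.0066), np.float64(-0.79), np.float64(-0.64), np.float64(9.23)]
[0, np.float64(-0.0043), np.float64(-0.0037), np.float64(-0.0066), np.float64(-0.79), np.float64(-0.64), np.float64(9.23)]
[0, np.float64(-0.0049), np.float64(-0.0028), np.float64(-0.0066), np.float64(-0.79), np.float64(-0.64), np.float64(9.23)]
```

Call:
play_rows:
  rows:
    - [0, 0.01, 0.005, -0.03, -0.8, -0.6, 9]
    - [0, 0.01, 0, -0.03, -0.8, -0.6, 9]
    - [0, 0.01, 0, -0.03, -0.8, -0.6, 9]
    - [0, 0.007, -0.002, 0, -0.8, -0.6, 9]
    - [0, 0.006, -0.003, 0, -0.8, -0.6, 9]
    - [0, 0.006, -0.003, 0, -0.8, -0.6, 9]
    - [0, 0.005, -0.004, 0, -0.8, -0.6, 9]
    - [0, 0.004, -0.005, 0, -0.8, -0.6, 9]

```text
clock: 10.52
tool_pos: [0.4271, -0.0404, 0.361]
eef_rot: [0.722, -0.687, 0.063, 0.054]
contact_force: [0.4, -0.6, 0.5]
opening: 0.005
finger_force: 0.0
```

```bash
python3 st.py;python3 plan.py 0.48 -0.06 0.38 9
```

```text
10.525 pos [ 0.4271 -0.0404  0.361 ] tx [ 0.048 -0.985  0.165] ty [-0.999 -0.051 -0.01 ] F [ 0.4 -0.6  0.5] q [ 0.67  0.86 -1.35  2.17  1.11  1.2   1.9 ] 0.005311023915656823
rv [-8.23 -6.83 93.65] lin tool now [ 0.025  -0.052  -0.0146]
[0, np.float64(0.0028), np.float64(-0.0058), np.float64(-0.0016), np.float64(-0.91), np.float64(-0.76), np.float64(10.41)]
[0, np.float64(0.0017), np.float64(-0.0062), np.float64(-0.0017), np.float64(-0.91), np.float64(-0.76), np.float64(10.41)]
[0, np.float64(0.0005), np.float64(-0.0063), np.float64(-0.0019), np.float64(-0.91), np.float64(-0.76), np.float64(10.41)]
[0, np.float64(-0.0007), np.float64(-0.0063), np.float64(-0.002), np.float64(-0.91), np.float64(-0.76), np.float64(10.41)]
[0, np.float64(-0.0018), np.float64(-0.006), np.float64(-0.002), np.float64(-0.91), np.float64(-0.76), np.float64(10.41)]
[0, np.float64(-0.0029), np.float64(-0.0056), np.float64(-0.0021), np.float64(-0.91), np.float64(-0.76), np.float64(10.41)]
[0, np.float64(-0.0039), np.float64(-0.0049), np.float64(-0.0021), np.float64(-0.91), np.float64(-0.76), np.float64(10.41)]
[0, np.float64(-0.0047), np.float64(-0.0041), np.float64(-0.0022), np.float64(-0.91), np.float64(-0.76), np.float64(10.41)]
[0, np.float64(-0.0054), np.float64(-0.0031), np.float64(-0.0021), np.float64(-0.91), np.float64(-0.76), np.float64(10.41)]
```

Call:
play_rows:
  rows:
    - [0, 0.003, -0.006, -0.002, -0.9, -0.75, 10.4]
    - [0, 0.002, -0.006, -0.002, -0.9, -0.75, 10.4]
    - [0, 0, -0.006, -0.002, -0.9, -0.75, 10.4]
    - [0, -0.001, -0.006, -0.002, -0.9, -0.75, 10.4]
    - [0, -0.002, -0.006, -0.002, -0.9, -0.75, 10.4]
    - [0, -0.003, -0.006, -0.002, -0.9, -0.75, 10.4]
    - [0, -0.004, -0.005, -0.002, -0.9, -0.75, 10.4]
    - [0, -0.005, -0.004, -0.002, -0.9, -0.75, 10.4]

```text
clock: 11.52
tool_pos: [0.4749, -0.0569, 0.3783]
eef_rot: [-0.082, 0.997, -0.009, -0.006]
contact_force: [0.1, -0.3, 0.7]
opening: 0.007
finger_force: 0.0
```

```bash
python3 st.py;python3 plan.py 0.507 -0.008 0.34 2
```

```text
11.525 pos [ 0.4749 -0.0569  0.3783] tx [-0.986 -0.163  0.014] ty [-0.163  0.986 -0.017] F [ 0.1 -0.3  0.7] q [ 0.66  0.76 -1.12  2.    0.87  0.98  0.83] 0.006537765811567474
rv [-1.03 -0.71 10.43] lin tool now [-0.0401  0.0436  0.037 ]
[0, np.float64(-0.0201), np.float64(0.0218), np.float64(0.0185), np.float64(-0.52), np.float64(-0.36), np.float64(5.22)]
[0, np.float64(-0.0179), np.float64(0.0234), np.float64(0.0188), np.float64(-0.52), np.float64(-0.36), np.float64(5.22)]
```

Call:
play_rows:
  rows:
    - [0, -0.02, 0.022, 0.018, -0.5, -0.35, 5.2]
    - [0, -0.018, 0.023, 0.018, -0.5, -0.35, 5.2]
    - [0, 0, 0, 0, 0, 0, 0]

```text
clock: 11.9
tool_pos: [0.5067, -0.006, 0.3405]
eef_rot: [0.004, 1.0, 0.0, -0.001]
contact_force: [0.4, -0.0, -0.1]
opening: 0.004
finger_force: 0.0
```

```bash
python3 plan.py 0.507 -0.008 0.2445 1; python3 st.py
```

```text
rv [ 0.   -0.08  0.58] lin tool now [-0.0005 -0.002   0.096 ]
[0, np.float64(-0.0005), np.float64(-0.002), np.float64(0.096), np.float64(0.0), np.float64(-0.08), np.float64(0.58)]
11.9 pos [ 0.5067 -0.006   0.3405] tx [-1.     0.008  0.001] ty [0.008 1.    0.   ] F [ 0.4 -0.  -0.1] q [ 0.5   0.82 -1.02  1.96  0.91  0.91  0.56] 0.0038682701874449463
```

Call:
play_rows:
  rows:
    - [0, 0, -0.002, 0.04, 0, 0, 0.6]
    - [0, 0, 0, 0.035, 0, 0, 0]
    - [0, 0, 0, 0.02, 0, 0, 0]
    - [0, 0, 0, 0.001, 0, 0, 0]
    - [0, 0, 0, 0, 0, 0, 0]

```text
clock: 12.52
tool_pos: [0.5058, -0.0094, 0.2455]
eef_rot: [0.01, 1.0, -0.001, -0.0]
contact_force: [-1.7, -0.1, -0.3]
opening: 0.003
finger_force: 0.0
```

Call:
play_rows:
  rows:
    - [0, 0, 0.006, 0, 0, 0, 0]
    - [0, 0, 0.006, 0, 0, 0, 0]
    - [0, 0, 0.005, 0, 0, 0, 0]
    - [0, 0, 0.005, 0, 0, 0, 0]
    - [0, 0, 0, 0, 0, 0, 0]

```text
clock: 13.15
tool_pos: [0.5059, 0.0133, 0.2445]
eef_rot: [0.009, 1.0, -0.001, -0.001]
contact_force: [0.7, -2.1, 1.5]
opening: 0.007
finger_force: 1.0
```

Call:
play_rows:
  rows:
    - [0, 0, 0.005, 0, 0, 0, 0]
    - [0, 0, 0.005, 0, 0, 0, 0]
    - [0, 0, 0.005, 0, 0, 0, 0]
    - [0, 0, 0.005, 0, 0, 0, 0]
    - [0, 0, 0.005, 0, 0, 0, 0]
    - [0, 0, 0, 0, 0, 0, 0]

```text
clock: 13.9
tool_pos: [0.5063, 0.0392, 0.2444]
eef_rot: [0.008, 1.0, 0.0, -0.001]
contact_force: [1.1, 0.0, 0.1]
opening: 0.005
finger_force: 0.6
```

Call:
play_rows:
  rows:
    - [0, 0, 0.003, 0, 0, 0, 0]
    - [0, 0, 0.003, 0, 0, 0, 0]
    - [0, 0, 0, 0, 0, 0, 0]

```text
clock: 14.28
tool_pos: [0.5063, 0.0445, 0.2444]
eef_rot: [0.009, 1.0, -0.0, -0.001]
contact_force: [1.4, -2.8, 0.7]
opening: 0.002
finger_force: 1.3
```

Call:
play_rows:
  rows:
    - [0, 0, 0.003, 0, 0, 0, 0]
    - [0, 0, 0.003, 0, 0, 0, 0]
    - [0, 0, 0, 0, 0, 0, 0]

```text
clock: 14.65
tool_pos: [0.5064, 0.0507, 0.2444]
eef_rot: [0.009, 1.0, -0.0, -0.001]
contact_force: [1.5, -3.2, 0.6]
opening: 0.01
finger_force: 1.2
```

Call:
play_rows:
  rows:
    - [0, 0, 0.002, 0, 0, 0, 0]
    - [0, 0, 0, 0, 0, 0, 0]

```text
clock: 14.9
tool_pos: [0.5065, 0.0517, 0.2443]
eef_rot: [0.009, 1.0, -0.002, -0.001]
contact_force: [1.0, -4.6, 1.3]
opening: 0.005
finger_force: 2.6
```

Call:
play_rows:
  rows:
    - [0, 0, 0.003, 0, 0, 0, 0]
    - [0, 0, 0, 0, 0, 0, 0]

```text
clock: 15.15
tool_pos: [0.5065, 0.0528, 0.2442]
eef_rot: [0.01, 1.0, -0.004, -0.002]
contact_force: [1.7, -9.2, 5.9]
opening: 0.006
finger_force: 5.2
```

Call:
play_rows:
  rows:
    - [0, 0, 0.003, 0, 0, 0, 0]
    - [0, 0, 0, 0, 0, 0, 0]

```text
clock: 15.4
tool_pos: [0.5065, 0.0539, 0.2441]
eef_rot: [0.011, 1.0, -0.007, -0.002]
contact_force: [0.0, -14.9, 9.4]
opening: 0.004
finger_force: 7.8
```

Call:
play_rows:
  rows:
    - [0, 0, -0.015, 0, 0, 0, 0]
    - [0, 0, -0.015, 0, 0, 0, 0]
    - [0, 0, -0.01, -0.05, 0, 0, 0]
    - [60, 0, -0.04, -0.06, 0, 0, 0]
    - [60, 0.05, -0.06, -0.02, 0, 0, 0]
    - [60, 0, -0.06, 0, 0, 0, 0]
    - [60, 0, -0.05, 0, 0, 0, 0]
    - [60, 0, 0, 0, 0, 0, 0]

```text
clock: 16.4
tool_pos: [0.463, -0.1761, 0.3614]
eef_rot: [0.013, 1.0, -0.001, -0.002]
contact_force: [0.2, 0.1, -0.5]
opening: 0.547
finger_force: 0.0
```

```bash
python3 st.py; python3 - <<'E'
from h import *
a=snap('top');b=snap('side')
for c in('top','side'):
  print([(np.round(w(c,d['at']),3),round(d['score'],2)) for d in finder.spot_in(c,'thumb_key')[:2]])
o=np.zeros((600,800,3),np.uint8)
o[:300]=cv2.resize(a[162:192,208:288,::-1],(800,300),interpolation=cv2.INTER_CUBIC);o[300:,:400]=cv2.resize(b[155:215,250:290,::-1],(400,600),interpolation=cv2.INTER_CUBIC)[100:400]
cv2.imwrite('pics/c4.png',o)
E
```

```text
16.4 pos [ 0.463  -0.1761  0.3614] tx [-1.     0.026  0.004] ty [ 0.026  1.    -0.001] F [ 0.2  0.1 -0.5] q [ 0.88  0.79 -1.06  1.97  0.88  0.94  0.91] 0.5474631840527084
[(array([0.504, 0.078, 0.136]), 0.46)]
[]
```

View pics/c4.png

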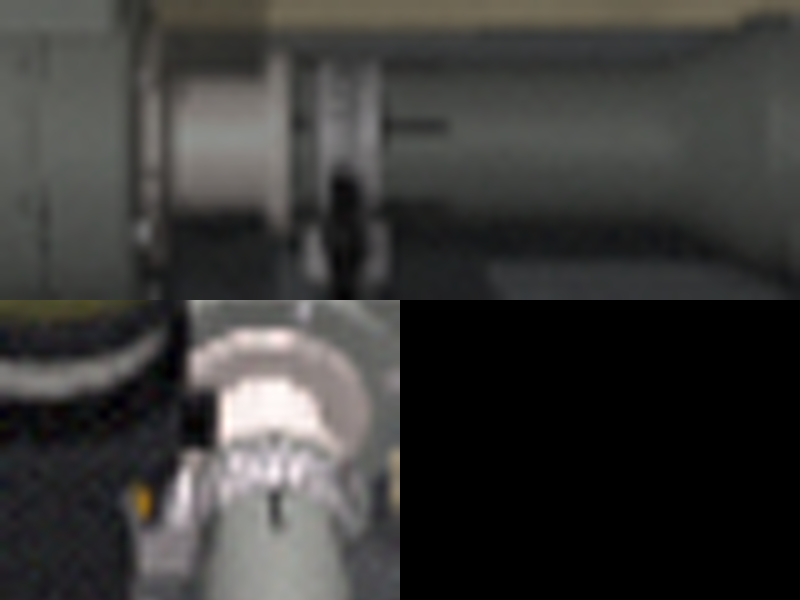

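Call:
play_rows:
  rows:
    - [40, -0.0075, 0.051, 0, 0, 0, 0]
    - [40, -0.0075, 0.052, 0, 0, 0, 0]
    - [40, -0.0075, 0.052, 0, 0, 0, 0]
    - [40, -0.0075, 0.052, 0, 0, 0, 0]
    - [40, -0.0075, 0.05, 0, 0, 0, 0]
    - [40, 0, 0, 0.02, 0, 0, 0]
    - [40, 0, 0, 0, 0, 0, 0]

```text
clock: 17.48
tool_pos: [0.505, 0.086, 0.3411]
eef_rot: [0.007, 1.0, -0.001, -0.002]
contact_force: [-0.1, -1.2, 1.0]
opening: 0.403
finger_force: 0.0
```

```bash
python3 plan.py 0.507 0.08 0.273 1; python3 st.py
```

```text
rv [-0.1  -0.28  0.27] lin tool now [-0.0024 -0.0058  0.0681]
[0, np.float64(-0.0024), np.float64(-0.0058), np.float64(0.0681), np.float64(-0.1), np.float64(-0.28), np.float64(0.27)]
17.475 pos [0.505  0.086  0.3411] tx [-1.     0.013  0.005] ty [ 0.013  1.    -0.002] F [-0.1 -1.2  1. ] q [ 0.31  0.82 -0.99  1.94  0.89  0.9   0.4 ] 0.4027176117929406
```

Descend and close gently.

Call:
play_rows:
  rows:
    - [40, -0.002, -0.006, 0.03, -0.1, -0.3, 0.3]
    - [40, 0, 0, 0.028, 0, 0, 0]
    - [40, 0, 0, 0.01, 0, 0, 0]
    - [40, 0, 0, 0, 0, 0, 0]

```text
clock: 17.98
tool_pos: [0.5079, 0.0783, 0.2741]
eef_rot: [0.011, 1.0, 0.0, 0.001]
contact_force: [-0.4, 0.5, 1.0]
opening: 0.397
finger_force: 0.0
```

Call:
play_rows:
  rows:
    - [20, 0, 0, 0, 0, 0, 0]
    - [5, 0, 0, 0, 0, 0, 0]
    - [0, 0, 0, 0, 0, 0, 0]
    - [0, 0, 0, 0, 0, 0, 0]
    - [0, 0, 0, 0, 0, 0, 0]
  grip_force: 10

```text
clock: 18.6
tool_pos: [0.5081, 0.0783, 0.2742]
eef_rot: [0.012, 1.0, 0.0, 0.002]
contact_force: [-0.3, -0.4, 4.4]
opening: 0.093
finger_force: 10.0
```

```bash
python3 st.py; python3 -c "
from h import *;print(status.get_state()['moment'])"
```

```text
18.6 pos [0.5081 0.0783 0.2742] tx [-1.     0.023 -0.003] ty [0.023 1.    0.001] F [-0.3 -0.4  4.4] q [ 0.27  0.91 -0.89  1.99  1.04  0.79  0.29] 0.0928223245134757
[-0.05106935  0.00838383  0.03869515]
```

Call:
play_rows:
  rows:
    - [0, 0, 0, 0, 0, 0, 10]
    - [0, 0, 0, 0, 0, 0, 10]
    - [0, 0, 0, 0, 0, 0, 10]
    - [0, 0, 0, 0, 0, 0, 10]
    - [0, 0, 0, 0, 0, 0, 0]
  grip_force: 15

```text
clock: 19.23
tool_pos: [0.5082, 0.0785, 0.2742]
eef_rot: [0.352, 0.936, 0.001, 0.002]
contact_force: [-0.2, 0.6, 4.2]
opening: 0.089
finger_force: 15.0
```

```bash
python3 st.py; python3 -c "
from h import *;print(status.get_state()['moment'])"
```

```text
19.225 pos [0.5082 0.0785 0.2742] tx [-0.752  0.659 -0.003] ty [0.659 0.752 0.003] F [-0.2  0.6  4.2] q [ 0.19  0.86 -0.74  1.99  0.95  0.68 -0.32] 0.08911181101657945
[-0.0114228  -0.02955336 -0.08218754]
```

Nicely centred; continue.

Call:
play_rows:
  rows:
    - [0, 0, 0, 0, 0, 0, 10]
    - [0, 0, 0, 0, 0, 0, 10]
    - [0, 0, 0, 0, 0, 0, 10]
    - [0, 0, 0, 0, 0, 0, 10]
    - [0, 0, 0, 0, 0, 0, 10]
    - [0, 0, 0, 0, 0, 0, 10]
    - [0, 0, 0, 0, 0, 0, 10]
    - [0, 0, 0, 0, 0, 0, 0]

```text
clock: 20.23
tool_pos: [0.5086, 0.0785, 0.2741]
eef_rot: [0.824, 0.566, 0.002, 0.001]
contact_force: [1.6, 0.0, 4.2]
opening: 0.09
finger_force: 15.0
```

```bash
python3 st.py; python3 -c "
from h import *;print(status.get_state()['moment'])"
```

```text
20.225 pos [0.5086 0.0785 0.2741] tx [0.36  0.933 0.002] ty [ 0.933 -0.36   0.004] F [1.6 0.  4.2] q [ 0.02  0.79 -0.43  2.    0.67  0.49 -1.28] 0.08960957441224075
[-4.52432184e-02 -2.90788116e-01  3.40357521e-05]
```

Call:
play_rows:
  rows:
    - [0, 0, 0, 0, 0, 0, 8]
    - [0, 0, 0, 0, 0, 0, 8]
    - [0, 0, 0, 0, 0, 0, 8]
    - [0, 0, 0, 0, 0, 0, 0]

```text
clock: 20.72
tool_pos: [0.5086, 0.0784, 0.2741]
eef_rot: [0.924, 0.382, 0.002, 0.0]
contact_force: [2.6, 0.2, 4.3]
opening: 0.089
finger_force: 15.0
```

```bash
python3 st.py; python3 -c "
from h import *;print(status.get_state()['moment'])"
```

```text
20.725 pos [0.5086 0.0784 0.2741] tx [0.707 0.707 0.004] ty [ 0.707 -0.707  0.003] F [2.6 0.2 4.3] q [-0.05  0.77 -0.32  2.    0.54  0.44 -1.56] 0.08913565524495716
[-0.06395311 -0.43115257 -0.07110664]
```

Call:
play_rows:
  rows:
    - [0, 0, 0, 0, 0, 0, 4]
    - [0, 0, 0, 0, 0, 0, 4]
    - [0, 0, 0, 0, 0, 0, 0]

```text
clock: 21.1
tool_pos: [0.5086, 0.0783, 0.2741]
eef_rot: [0.948, 0.317, 0.002, 0.0]
contact_force: [2.0, 0.9, 4.8]
opening: 0.092
finger_force: 15.0
```

```bash
python3 st.py; python3 -c "
from h import *;print(status.get_state()['moment'])"
```

```text
21.1 pos [0.5086 0.0783 0.2741] tx [0.799 0.601 0.004] ty [ 0.601 -0.799  0.002] F [2.  0.9 4.8] q [-0.07  0.77 -0.29  2.01  0.49  0.43 -1.65] 0.09247449021590898
[-0.09055788 -0.58212181 -0.05360567]
```

Call:
play_rows:
  rows:
    - [0, 0, 0, 0, 0, 0, 4]
    - [0, 0, 0, 0, 0, 0, 4]
    - [0, 0, 0, 0, 0, 0, 0]

```text
clock: 21.48
tool_pos: [0.5085, 0.0785, 0.274]
eef_rot: [0.968, 0.25, 0.002, -0.0]
contact_force: [3.5, 0.4, 4.4]
opening: 0.103
finger_force: 16.0
```

```bash
python3 st.py; python3 -c "
from h import *;print(status.get_state()['moment'])"
```

```text
21.475 pos [0.5085 0.0785 0.274 ] tx [0.875 0.484 0.004] ty [ 0.484 -0.875  0.001] F [3.5 0.4 4.4] q [-0.09  0.76 -0.25  2.01  0.44  0.42 -1.74] 0.10252861379898902
[ 0.04814631 -0.59939253  0.31428631]
```

Call:
play_rows:
  rows:
    - [0, 0, 0, 0, 0, 0, 4]
    - [0, 0, 0, 0, 0, 0, 4]
    - [0, 0, 0, 0, 0, 0, 0]

```text
clock: 21.85
tool_pos: [0.5082, 0.0783, 0.274]
eef_rot: [0.983, 0.182, 0.002, 0.0]
contact_force: [2.5, 0.2, 4.8]
opening: 0.129
finger_force: 17.9
```

```bash
python3 st.py; python3 -c "
from h import *;print(status.get_state()['moment'])"
```

```text
21.85 pos [0.5082 0.0783 0.274 ] tx [0.934 0.358 0.004] ty [ 0.358 -0.934  0.001] F [2.5 0.2 4.8] q [-0.11  0.76 -0.22  2.01  0.39  0.41 -1.83] 0.12907646834720388
[ 0.00916544 -0.43157214  0.41909893]
```

Call:
play_rows:
  rows:
    - [40, 0, 0, 0, 0, 0, 0]
    - [45, 0, 0, 0, 0, 0, 0]
    - [45, 0, 0, 0, 0, 0, 0]
    - [45, 0, 0, -0.03, 0, 0, 0]
    - [45, 0, 0, -0.05, 0, 0, 0]
    - [45, -0.05, 0.01, -0.03, 0, 0, 0]
    - [45, -0.06, 0.02, 0, 0, 0, 0]
    - [45, -0.06, 0.02, 0, 0, 0, 0]

```text
clock: 22.85
tool_pos: [0.3656, -0.0287, 0.3837]
eef_rot: [0.984, 0.18, 0.001, 0.0]
contact_force: [-0.1, -0.7, -0.4]
opening: 0.449
finger_force: 0.0
```

Call:
play_rows:
  rows:
    - [45, -0.01, 0.06, 0, 0, 0, 0]
    - [45, 0, 0.06, 0, 0, 0, 0]
    - [45, 0, 0.05, 0, 0, 0, 0]
    - [45, 0, 0, 0, 0, 0, 0]

```text
clock: 23.35
tool_pos: [0.4182, -0.1941, 0.383]
eef_rot: [0.984, 0.176, 0.001, 0.001]
contact_force: [-0.1, 0.8, -0.5]
opening: 0.448
finger_force: 0.0
```

```bash
python3 st.py; python3 - <<'E'
from h import *
a=snap('top');b=snap('side')
o=np.zeros((600,800,3),np.uint8)
o[:300]=cv2.resize(a[162:192,208:288,::-1],(800,300),interpolation=cv2.INTER_CUBIC);o[300:,:400]=cv2.resize(b[165:195,250:290,::-1],(400,300),interpolation=cv2.INTER_CUBIC)
cv2.imwrite('pics/c5.png',cv2.convertScaleAbs(o,alpha=1.4))
E
```

```text
23.35 pos [ 0.4182 -0.1941  0.383 ] tx [0.938 0.346 0.003] ty [ 0.346 -0.938  0.002] F [-0.1  0.8 -0.5] q [ 0.59  0.53 -0.38  2.06  0.34  0.6  -1.25] 0.44781154942821727
```

View pics/c5.png

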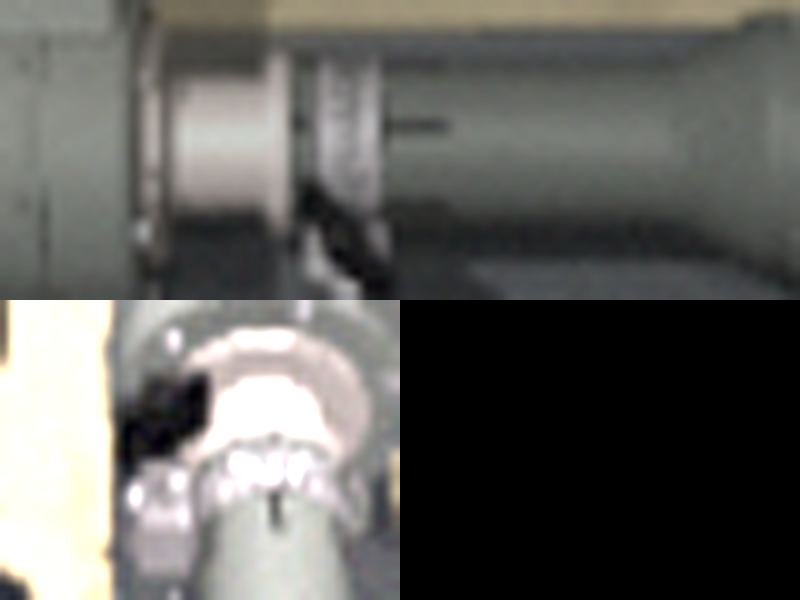

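```bash
python3 -c "
from h import *;print(r.finish_job())"
```

```text
the job is handed in; nothing more can be done
None
```

I've handed the job in: the filter is home on the shoulder, the band lies against the bead, and the screw is turned to its stop; the last pictures match all three, but the hand-in returned no verdict.

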